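# Set the gate of a ring gauge to its setting blade

### The job

Set the gate gauge for the next batch of rings: lay the red-handled setting blade flat on the bed and slide it under the gate so that its tip stands out beyond the gate, then turn the wing screw down until the blade just drags - sliding it a little along the bed by its handle should take a steady, level force of about 5 newtons. Never clamp the blade hard, and when the drag feels right let go and leave the blade lying in the gap, nipped like that, so that I can do up the lock nut; leave everything else on the table alone.

Things in the scene. Friction and masses are not known exactly. Their poses are not given: they have to be found in the camera images.
- bed: Blue cast base 272 x 104 mm, fixed on the table, with a bare steel bed strip on top, 64 mm wide, 30 mm above the table. Origin at table level straight below the wing screw; x runs along the bed and through the gate, from the long feed end on the robot's side (strip from x = -193 mm) to the short far end (x = +67 mm).
- bridge: Fixed bridge over the bed, origin and axes as bed. Two round posts with collars (26 mm) at y = +-47 mm; blue crosshead 34 (x) x 124 (y) mm, top 116 mm above the table; under it an aluminium beam carries the gate shoe, a steel block 12 mm thick (x), 56 mm wide, whose flat underside is the top of the gap. Springs behind the shoe give 1 mm per 12 N.
- gap (a point): Point on the bed surface (30 mm above the table) in the middle under the gate shoe, straight below the screw; axes as bed.
- wing (a point): Centre of the black wing grip of the adjusting screw, on its upright axis, 155 mm above the table. The wing is a bar 52 mm long (its x axis), 10 mm thick (y), 36 mm high; right under it sit a round boss 24 mm across and the lock nut, down to the crosshead's top 39 mm below this point. It turns about the vertical and does not rise or sink.
- screw (a joint): Angle of the screw, 0 (gate up) to 7 rad; grows clockwise seen from above, which lowers the gate 0.955 mm per rad. Stiff (0.06 Nm), stays where left. Unloaded, the shoe should stand 9.0 mm above the bed at 0, but it has been re-ground and may sit up to 0.9 mm higher or lower: only the drag shows its true height. Starts 1.5 to 2.3.
- blade: The setting blade to use: red block handle 50 x 14 x 26 mm (x, y, z) on a flat steel blade 5 mm thick, 20 mm wide, 0.18 kg in all. Origin at the handle's centre, 13 mm above the one flat underside of handle and blade; x points to the tip. Starts flat on the mat. A nip of about 4 N (level pull or push 4 to 6 N) is right; over 20 N spoils it.
- blade_tip (a point): Middle of the underside at the blade's tip, 130 mm in front of the handle's centre (the last 5 mm are 2.5 mm thick). In place it is 6 to 40 mm beyond gap. Dry steel, friction about 0.5 +-25 percent: about 1 N slides the free blade, 1 N more for each newton of nip, and 0.5 N for each newton the hand presses it down (less if it lifts).
- blade8: The other setting blade, green handle, same but 8 mm thick: not to be used. Origin at the centre of the handle. The two blades lie side by side on the mat, either may be on either side.
- mat: Black rubber mat 200 x 190 x 4 mm on the table, holding the two blades at the start; origin at the centre of its underside.
- ring0: Loose grey rubber ring, 42 mm across, 12 mm high, bystander.
- ring1: Loose grey rubber ring, as ring0, bystander.
- ring2: Loose grey rubber ring, as ring0, bystander.
- ring3: Loose grey rubber ring, as ring0, bystander.
- spanner: Steel spanner 150 mm long for the lock nut, bystander.
- oil: Yellow oil bottle, 40 mm across, 100 mm high, bystander.
- marker: Blue marker pen, 14 mm thick, 120 mm long, bystander.
There are look-alikes about, which are no part of the job. What is shaped like the blade but black or yellow is not meant.

How it is judged:
By the outcome, as a careful person would: the job done as asked, in the order asked, and still so for the second after the job is handed in, with the robot touching nothing.
It also fails if it takes over 72 s, if anything falls off the work surface, if the arm or the gripper's body presses on something with over 40 N, if the wrist force passes 120 N, or if a joint passes its speed limit or range.

### The arm

A 6-joint arm with a two-finger parallel gripper is mounted at the origin on the work surface. World frame = base frame: x ahead of the robot, y to its left, z up, the work surface at z = 0. Lengths are in mm, angles in rad, forces in N, time in s.
With the tool pointing down it reaches from about 350 to 775 mm from the base axis. Payload 7.3 kg.
Tool frame: the origin (TCP) lies on the front face of the gripper's body, between the roots of the fingers; the fingertips stand 66 mm ahead of it and the grasp point (between the pads) lies 47 mm ahead of it (bot.tip_extent is the distance from the TCP to the fingertips, in mm); z points along the fingers, y is the line along which they close (so a half turn about z gives the same grasp; the last joint's range is limited). The gripper opens to 92 mm and grips with 3 to 60 N. Pads are 19 mm wide; open, the fingers measure 130 mm over their backs; the gripper's body (75 mm by 190 mm) begins 47 mm behind the grasp point.
Start: joints at [1.028, 0.342, 1.524, -0, 1.275, -0.146], TCP at [202.881, 484.229, 292.241] pointing down, gripper open.
Joint ranges: [-2.53, 2.53], [-0.77, 2.02], [0.04, 2.7], [-1, 4.14], [0.28, 2.66], [-3.11, 3.11]. Speed limits (rad/s): [2.57, 2.57, 3.14, 3.14, 3.14, 3.14].

### API

Orientations are given as [roll, pitch, yaw] about the fixed x, y, z axes, in that order (R = Rz(yaw) Ry(pitch) Rx(roll)).
In Python, from plant import readout, viewer, order, bot gives the robot as it stands.
- The arm moves only by the shell command python3 -m creep 'ROWS'. ROWS is text: rows parted by semicolons, each of 7 numbers parted by spaces: the shift along the world's x, y, z in m, then the turn, a rotation vector about the world's x, y, z in rad, then the opening in per cent of the stroke, from 0 (shut) to 100 (fully open). A call has 1 to 8 rows; each row shifts and turns the commanded pose from where the row before left it; what a row does not reach is not made up. A row lasts 1/12 s, in which the tool goes at most 41.7 mm and 7.16 degrees, less where a joint would pass 70% of its speed; a pose out of reach is approached as far as the arm can. A call is refused whole if a number of a shift passes 0.0417 or a number of a turn 0.125, either way. A call with a gripper value outside its range is refused whole. The fingers move at their own pace and stop on an object; the grip force is fixed at half the most. Time passes only in rows, so rows that do not move let the fingers close. It gives the time, the measured TCP pose, the force, the opening and the grip force at its end, in the units of the state.
- readout.get_obs(): the state, without advancing time (a new reading comes with each control period).
- viewer.capture(name): name is "scene" or "top" or "wrist"; returns the picture (400x640x3 uint8, red, green, blue); there is no depth.
- viewer.camera_info(name): a dict with "fx", "fy", "cx", "cy" (pixels), "D" ([k1, k2, p1, p2, k3] as OpenCV has them; the pictures are not rectified), "origin" and "rotation" of the camera in the world. Camera axes: x right, y up, looking along -z (the intrinsics and any distortion apply to the point x, -y, -z); pixel columns grow to the right and rows downward; lengths in mm; the calibration is good to about 2 mm. A picture is of the moment at which its call begins: read the wrist's pose just before it. camera_info takes no time and is no camera call; for the wrist camera it gives the pose at the moment of the call.
- order.close_job(): hands the job in; it is judged then, once.
The state is a dict: "time": time; "joint_positions": joint angles; "dq": joint speeds; "tau": joint torques, N m; "tool_pos": TCP position; "tcp_rot": TCP orientation; "contact_force": force on the tool from outside, world axes, zero at the start; "moment": the same for the moment, N m; "grip_width": finger opening in mm; "finger_force": force on a finger pad.
Only numpy, scipy, OpenCV 4.12 (cv2) and the standard library are available. Lean on these libraries where they do the work, as an engineer would, in place of code of your own. Each camera call takes 0.05 s, during which the arm holds its last target. There are 200 camera calls.

## Working session

There is one attempt and no reset: what is moved stays moved. The work goes in short steps, Python scripts to look and compute and a shell command to move; the robot and the scene stay as the last step left them, time stands still between calls to the robot, and variables do not carry over. Pictures are saved under pics/ and viewed, at most 10 in all, crops included, and the job is handed in when it is done.

```bash
mkdir -p pics; ls
python3 - <<'E'
from plant import readout, viewer
import cv2
for n in("scene","top"):
    im=viewer.capture(n); cv2.imwrite(f"pics/{n}0.png",im[:,:,::-1])
    i=viewer.camera_info(n); print(n,i)
print(readout.get_obs())
E
```

```text
pics
scene {'fx': 480.18922485177745, 'fy': 480.18922485177745, 'cx': 318.8301834850684, 'cy': 201.0462956490917, 'D': array([0.02202, 0.     , 0.     , 0.     , 0.     ]), 'origin': array([1168.69279909, -270.53743057, 1345.67650601]), 'rotation': array([ 0.54607858, -0.01473847,  1.00020765])}
top {'fx': 508.17365199757967, 'fy': 508.17365199757967, 'cx': 316.0851826208344, 'cy': 199.62490088628576, 'D': array([-0.13763704,  0.        ,  0.        ,  0.        ,  0.        ]), 'origin': array([ 198.25388791,  117.04191542, 1980.17890519]), 'rotation': array([ 0.17840995,  0.00578098, -1.58653069])}
{'time': 0.1, 'joint_positions': array([ 1.02801781e+00,  3.42638005e-01,  1.52487330e+00, -9.59350104e-06,
        1.27541534e+00, -1.46004282e-01]), 'dq': array([ 0.00060444, -0.0024158 , -0.0022481 , -0.00169325,  0.00042477,
        0.00110539]), 'tau': array([ 7.60205112e-04, -4.32005632e+01, -2.44692260e+01,  7.18242559e-02,
        5.25987719e-02, -7.71590885e-05]), 'tool_pos': array([202.73188127, 483.99610659, 291.63903349]), 'tcp_rot': array([-3.14027152e+00, -1.85000913e-04,  2.74482109e+00]), 'contact_force': array([-0.60600306,  0.58205784,  0.64945679]), 'moment': array([ 0.01307343, -0.01008711,  0.02940997]), 'finger_force': 0.0, 'grip_width': 91.86644010476941}
```

View pics/scene0.png

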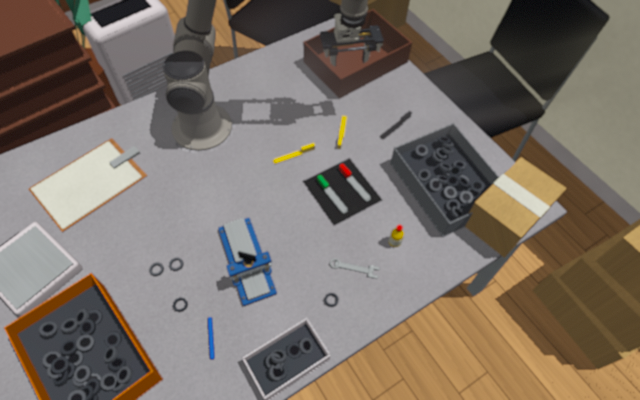

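View pics/top0.png

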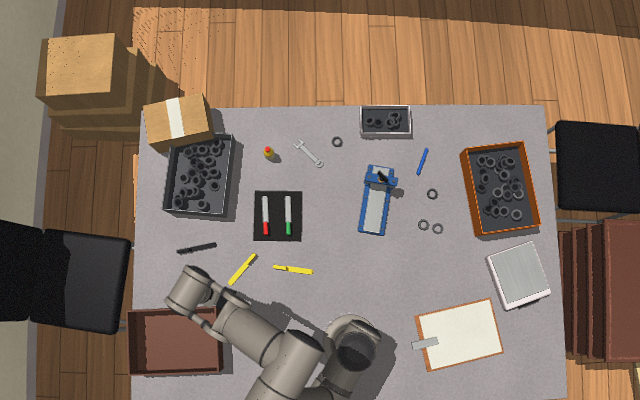

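The two views agree. The candidates are:
- **Red blade:** top (266,222), scene (350,175).
- **Green blade8:** top (288,222).
- **Yellow look-alikes:** top (243,269) and (293,269).
- **Black look-alike:** top (197,248).

I choose the red-handled one. The bed is at top (376,205), and the wing is near (381,176). Next is one close crop of both.

```bash
cat > h.py <<'E'
import numpy as np, cv2
from plant import readout, viewer
from scipy.spatial.transform import Rotation as R
def ray(i,u,v):
    K=np.array([[i['fx'],0,i['cx']],[0,i['fy'],i['cy']],[0,0,1]])
    p=cv2.undistortPoints(np.array([[[u,v]]],float),K,np.array(i['D']))[0,0]
    return R.from_euler('xyz',i['rotation']).apply([p[0],-p[1],-1])
def pix(i,u,v,z):
    d=ray(i,u,v);o=np.array(i['origin']);return o+d*(z-o[2])/d[2]
def proj(i,P):
    q=R.from_euler('xyz',i['rotation']).inv().apply(np.atleast_2d(P)-i['origin'])*[1,-1,-1]
    K=np.array([[i['fx'],0,i['cx']],[0,i['fy'],i['cy']],[0,0,1]])
    return cv2.projectPoints(q,np.zeros(3),np.zeros(3),K,np.array(i['D']))[0][:,0]
E
python3 - <<'E'
import cv2
a=cv2.imread('pics/top0.png')[150:250,245:405]
cv2.imwrite('pics/c1.png',cv2.resize(a,None,fx=5,fy=5,interpolation=cv2.INTER_CUBIC))
E
```

```text
(no output)
```

View pics/c1.png

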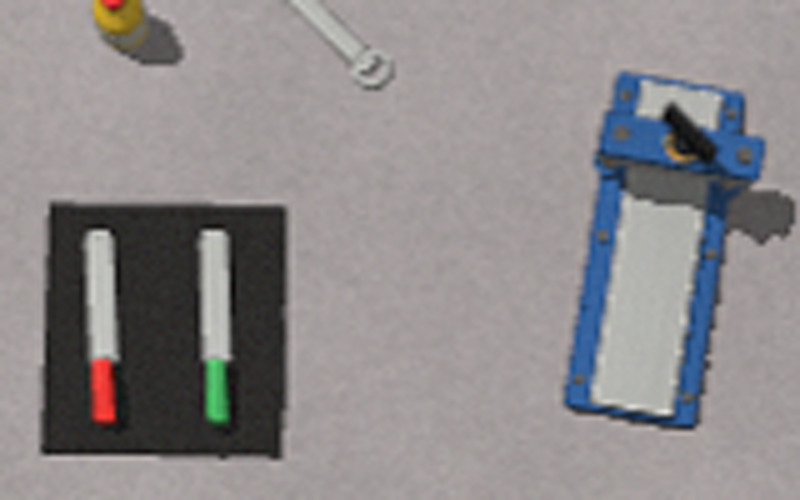

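The crop shows the red blade at the left of the mat: handle centre (103,392), tip (100,231), tip pointing away from the robot. The bed strip's near corners are (592,403) and (673,415), its upper edge points are (620,195) and (703,206), and the wing centre is (689,132), its long axis slanting.

Run:
```python
from h import *
i=viewer.camera_info('top')
def P(u,v,z): return pix(i,245+(u+.5)/5-.5,150+(v+.5)/5-.5,z).round(1)
for n,u,v,z in [('hand',103,392,30),('h back',104,424,30),('h frnt',101,360,30),('tip',100,230,9),('sNL',592,403,30),('sNR',673,415,30),('sFL',620,195,30),('sFR',703,206,30),('wing',689,132,173),('wa',671,108,173),('wb',708,156,173),('chL',604,139,116),('chR',766,160,116)]:
    print(n,P(u,v,z))
```

```text
hand [441.8 321.4  30. ]
h back [416.9 320.7  30. ]
h frnt [466.8 323.   30. ]
tip [573.4 326.2   9. ]
sNL [427.1 -56.5  30. ]
sNR [ 416.6 -118.9   30. ]
sFL [590.5 -83.7  30. ]
sFR [ 580.7 -148.6   30. ]
wing [ 607.8 -121.1  173. ]
wa [ 626.  -108.6  173. ]
wb [ 589.7 -134.3  173. ]
chL [616.4 -64.3 116. ]
chR [ 598.3 -186.   116. ]
```

```bash
python3 -m creep '0.030 -0.0204 -0.012 0 0 0.053 100;0.030 -0.0204 -0.012 0 0 0.053 100;0.030 -0.0204 -0.012 0 0 0.053 100;0.030 -0.0204 -0.012 0 0 0.053 100;0.030 -0.0204 -0.012 0 0 0.053 100;0.030 -0.0204 -0.012 0 0 0.053 100;0.030 -0.0204 -0.012 0 0 0.053 100;0.030 -0.0204 -0.012 0 0 0.053 100'
python3 -m creep '0 0 0 0 0 0 100;0 0 0 0 0 0 100'
python3 - <<'E'
from h import *
i=viewer.camera_info('wrist');im=viewer.capture('wrist');cv2.imwrite('pics/w1.png',im[:,:,::-1])
np.save('w1.npy',i,allow_pickle=True);print(i);o=readout.get_obs();print(o['tool_pos'],o['tcp_rot'],o['contact_force'])
E
```

```text
time: 0.77
tool_pos: [444.0, 319.7, 195.4]
tcp_rot: [-3.141, -0.001, -3.112]
contact_force: [0.3, 0.9, -1.2]
grip_width: 91.7
finger_force: 0.0
time: 0.93
tool_pos: [443.7, 319.6, 195.0]
tcp_rot: [-3.141, -0.002, -3.118]
contact_force: [-1.2, 0.0, 0.6]
grip_width: 92.2
finger_force: 0.0
{'fx': 286.70731882631964, 'fy': 286.70731882631964, 'cx': 320.0266947467269, 'cy': 202.09453051656857, 'D': array([-0.03901476,  0.        ,  0.        ,  0.        ,  0.        ]), 'origin': array([368.44807878, 318.08793424, 286.67012111]), 'rotation': array([-0.28126546,  0.00233151,  1.59494736])}
[442.84935872 320.54273976 195.63479601] [-3.14125012e+00 -1.66871002e-03 -3.11682597e+00] [-0.45026772  0.57796073  0.77514582]
```

View pics/w1.png

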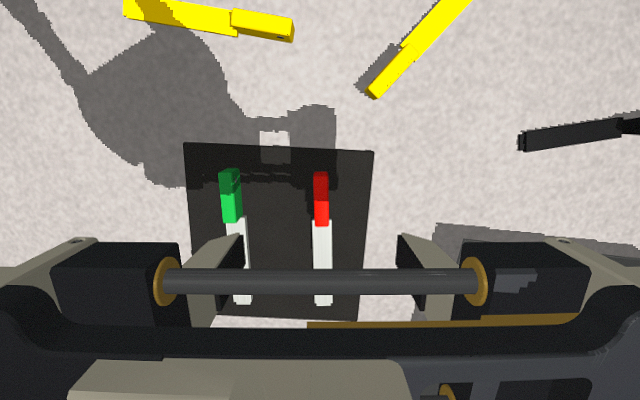

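The wrist picture shows the red handle's front edge at about (321,226), its back at about (321,173), and the blade's tip at (323,305). Green is at (231,196).

Run:
```python
from h import *
i=np.load('w1.npy',allow_pickle=True).item()
for u,v,z in [(321.5,226,30),(320.5,172,4),(320.5,178,30),(323,305,9),(323,230,9)]: print(pix(i,u,v,z).round(1))
```

```text
[466.3 321.3  30. ]
[418.9 319.1   4. ]
[419.8 319.2  30. ]
[569.7 325.7   9. ]
[478.7 323.2   9. ]
```

```bash
python3 -m creep '-0.001 0 -0.03 0 0 0.018 100;0 0 -0.03 0 0 0 100;0 0 -0.03 0 0 0 60;0 0 -0.02 0 0 0 60;0 0 -0.01 0 0 0 60;0 0 0 0 0 0 60;0 0 0 0 0 0 0;0 0 0 0 0 0 0'
python3 -m creep '0 0 0 0 0 0 0;0 0 0 0 0 0 0;0 0 0 0 0 0 0;0 0 0 0 0 0 0'
```

```text
time: 1.65
tool_pos: [442.3, 321.9, 77.8]
tcp_rot: [3.14, 0.002, -3.096]
contact_force: [-0.1, 0.5, -0.3]
grip_width: 56.6
finger_force: 0.0
time: 1.98
tool_pos: [442.1, 321.1, 76.8]
tcp_rot: [3.141, 0.001, -3.097]
contact_force: [0.1, -0.8, -0.9]
grip_width: 29.6
finger_force: 0.0
```

```bash
python3 -m creep '0 0 0 0 0 0 0;0 0 0 0 0 0 0;0 0 0 0 0 0 0;0 0 0 0 0 0 0;0 0 0.02 0 0 0 0;0 0 0.03 0 0 0 0;0 -0.02 0.03 0 0 0 0;0 -0.03 0.02 0 0 0 0'
python3 -m creep '0.001 -0.037 0 0 0 -0.03 0;0.001 -0.037 0 0 0 -0.03 0;0.001 -0.037 0 0 0 -0.03 0;0.001 -0.037 0 0 0 -0.03 0;0.001 -0.037 0 0 0 -0.03 0;0.001 -0.037 0 0 0 -0.03 0;0.001 -0.037 0 0 0 -0.03 0;0.001 -0.037 0 0 0 0 0'
python3 -m creep '0.001 -0.037 0 0 0 0 0;0.001 -0.032 0 0 0 0 0;0 0 0 0 0 0 0;0 0 0 0 0 0 0'
python3 - <<'E'
from h import *
i=viewer.camera_info('wrist');im=viewer.capture('wrist');cv2.imwrite('pics/w2.png',im[:,:,::-1])
np.save('w2.npy',i,allow_pickle=True);o=readout.get_obs();print(i['origin'],i['rotation'],o['tool_pos'],o['tcp_rot'],o['contact_force'])
E
```

```text
time: 2.65
tool_pos: [442.3, 272.4, 178.3]
tcp_rot: [3.14, 0.003, -3.094]
contact_force: [1.1, -0.2, -1.7]
grip_width: 14.1
finger_force: 30.0
time: 3.32
tool_pos: [449.3, -26.6, 176.1]
tcp_rot: [3.141, -0.001, 2.975]
contact_force: [1.5, 0.9, -2.4]
grip_width: 13.5
finger_force: 30.0
time: 3.65
tool_pos: [451.6, -95.4, 175.9]
tcp_rot: [3.141, -0.001, 2.973]
contact_force: [-0.7, 1.2, -2.6]
grip_width: 13.9
finger_force: 30.0
[377.23412361 -82.54691089 267.46999786] [-2.83174986e-01  9.38021655e-04  1.40317371e+00] [451.44472653 -94.14362086 175.85037212] [ 3.14090214e+00 -1.22812922e-03  2.97486621e+00] [-0.80156953  0.78017527 -2.38606713]
```

View pics/w2.png

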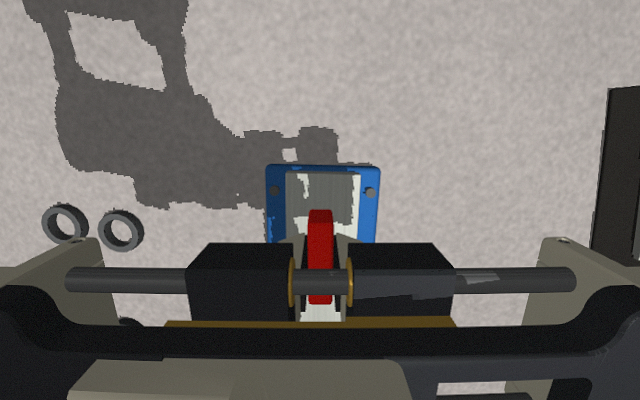

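The picture shows the red handle (320,255) held in the fingers above the bed. The strip's near edge runs from (286,173) to (361,173), and the blue base is (267–380) at row 167 and (265–376) at row 242.

Run:
```python
from h import *
i=np.load('w2.npy',allow_pickle=True).item()
for u,v,z in [(286,173,30),(361,173,30),(266.5,175,28),(379.5,175,28),(265.5,240,28),(376,240,28)]: print(pix(i,u,v,z).round(1))
```

```text
[ 415.5 -118.2   30. ]
[426.  -56.2  30. ]
[ 414.7 -135.2   28. ]
[430.7 -40.7  28. ]
[ 473.  -149.1   28. ]
[489.6 -50.3  28. ]
```

```bash
python3 -m creep '0.005 0.001 -0.02 0 0 0 0;0.005 0.001 -0.02 0 0 0 0;0 0 -0.016 0 0 0 0;0 0 -0.01 0 0 0 0;0 0 0 0 0 0 0;0 0 0 0 0 0 0'
python3 -m creep '0 0 -0.002 0 0 0 0;0 0 -0.001 0 0 0 0;0 0 0 0 0 0 0'
python3 -m creep '0 0 -0.001 0 0 0 0;0 0 -0.001 0 0 0 0;0 0 0 0 0 0 0'
```

```text
time: 4.2
tool_pos: [461.6, -90.6, 110.0]
tcp_rot: [3.141, -0.002, 2.979]
contact_force: [-0.5, 0.2, -1.8]
grip_width: 13.8
finger_force: 30.0
time: 4.45
tool_pos: [462.1, -91.8, 107.7]
tcp_rot: [-3.142, 0.001, 2.977]
contact_force: [0.2, -0.5, -2.2]
grip_width: 13.5
finger_force: 30.0
time: 4.7
tool_pos: [461.9, -92.0, 105.3]
tcp_rot: [3.141, 0.0, 2.977]
contact_force: [0.0, 0.4, -2.7]
grip_width: 13.4
finger_force: 30.0
```

```bash
python3 -m creep '0 0 -0.001 0 0 0 0;0 0 -0.001 0 0 0 0;0 0 0 0 0 0 0'
python3 -m creep '0 0 -0.001 0 0 0 0;0 0 0 0 0 0 0'
```

```text
time: 4.95
tool_pos: [461.8, -92.0, 103.0]
tcp_rot: [3.141, -0.0, 2.977]
contact_force: [-1.0, -0.1, -2.1]
grip_width: 13.7
finger_force: 30.0
time: 5.12
tool_pos: [461.9, -92.0, 102.3]
tcp_rot: [3.142, 0.0, 2.977]
contact_force: [-0.4, -0.3, 0.7]
grip_width: 13.9
finger_force: 30.0
```

```bash
python3 -m creep '0 0 0 0 0 0 30;0 0 0 0 0 0 30;0 0 0 0 0 0 30;0 0 0 0 0 0 0;0 0 0 0 0 0 0;0 0 0 0 0 0 0;0 0 0 0 0 0 0;0 0 0 0 0 0 0'
python3 -m creep '0.0045 -0.0008 0 0 0 0 0;0.0045 -0.0008 0 0 0 0 0;0.0045 -0.0008 0 0 0 0 0;0.0045 -0.0008 0 0 0 0 0'
python3 -m creep '0.003 -0.0005 0 0 0 0 0;0.003 -0.0005 0 0 0 0 0;0.003 -0.0005 0 0 0 0 0;0.003 -0.0005 0 0 0 0 0'
```

```text
time: 5.78
tool_pos: [461.9, -92.0, 102.3]
tcp_rot: [3.142, 0.0, 2.977]
contact_force: [0.6, -0.0, 0.5]
grip_width: 13.8
finger_force: 30.0
time: 6.12
tool_pos: [479.7, -95.1, 102.3]
tcp_rot: [3.141, -0.001, 2.977]
contact_force: [-4.3, 0.3, 6.0]
grip_width: 14.1
finger_force: 30.0
time: 6.45
tool_pos: [491.7, -97.1, 102.3]
tcp_rot: [3.141, -0.001, 2.977]
contact_force: [-4.9, 0.8, 6.2]
grip_width: 13.4
finger_force: 30.0
```

```bash
python3 -m creep '0.003 -0.0005 0.0005 0 0 0 0;0.003 -0.0005 0.0005 0 0 0 0;0.003 -0.0005 0 0 0 0 0;0.003 -0.0005 0 0 0 0 0;0.003 -0.0005 0 0 0 0 0'
python3 -m creep '0 0 0 0 0 0 0;0 0 0 0 0 0 0'
```

```text
time: 6.87
tool_pos: [507.3, -99.7, 103.1]
tcp_rot: [3.141, 0.0, 2.977]
contact_force: [-0.3, -0.0, -1.9]
grip_width: 13.7
finger_force: 30.0
time: 7.03
tool_pos: [507.0, -99.7, 103.1]
tcp_rot: [3.141, -0.0, 2.977]
contact_force: [-0.3, -0.4, -2.2]
grip_width: 13.5
finger_force: 30.0
```

```bash
python3 -m creep '0 0 0 0 0 0 30;0 0 0 0 0 0 50;0 0 0 0 0 0 50;0 0 0.03 0 0 0 50;0 0 0.04 0 0 0 50;0 0 0.04 0 0 0 50;0 0 0.037 0 0 0.1 50;0.03 0.003 0 0 0 0.1 60'
python3 -m creep '0.03 0.003 0 0 0 0.1 60;0.03 0.003 0 0 0 0.1 60;0.03 0.003 0 0 0 0.1 60;0.03 0.003 0 0 0 0.1 60;0.008 0.003 0 0 0 0.1 60;0 0 0 0 0 0.09 60;0 0 0 0 0 0 60;0 0 0 0 0 0 60'
python3 - <<'E'
from h import *
i=viewer.camera_info('wrist');im=viewer.capture('wrist');cv2.imwrite('pics/w3.png',im[:,:,::-1])
np.save('w3.npy',i,allow_pickle=True);o=readout.get_obs();print(i['origin'],i['rotation'],o['tool_pos'],o['tcp_rot'],o['contact_force'],o['joint_positions'])
E
```

```text
time: 7.7
tool_pos: [536.7, -97.6, 259.0]
tcp_rot: [-3.137, 0.01, -3.103]
contact_force: [3.6, -0.5, 1.1]
grip_width: 49.3
finger_force: 0.0
time: 8.37
tool_pos: [664.7, -81.6, 250.0]
tcp_rot: [3.141, -0.0, -2.519]
contact_force: [0.4, -0.8, 0.5]
grip_width: 55.0
finger_force: 0.0
[ 603.41351903 -125.50597958  341.57238739] [-2.82475333e-01  5.98240068e-04  2.19426836e+00] [664.55059141 -81.70826916 250.23431413] [ 3.14126791e+00 -2.68361118e-04 -2.51933641e+00] [-0.62442345  0.13800376  0.07345308] [-2.36696783e-01  6.43797013e-01  1.13795366e+00  9.14244748e-06
  1.36026317e+00 -2.42975122e+00]
```

View pics/w3.png

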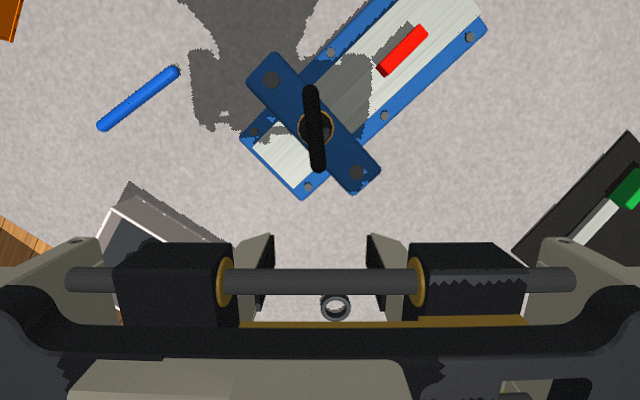

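The picture shows the black wing running from (310,88) to (318,170), centre about (314,129). The crosshead bolts are at (270,79) and (357,173), and the red handle lies in front of the gate at (403,50).

Run:
```python
from h import *
i=np.load('w3.npy',allow_pickle=True).item()
a=pix(i,310,88,173);b=pix(i,318,170,173)
print(a,b,(a+b)/2,np.linalg.norm(a-b),np.arctan2(*(a-b)[[1,0]]))
print(pix(i,270,79,118),pix(i,357,173,118),(pix(i,270,79,118)+pix(i,357,173,118))/2)
for p in [(427,30),(415,24),(390,77),(377,66)]: print(pix(i,*p,56))
```

```text
[ 593.18776259 -139.80113615  173.        ] [ 627.79976851 -109.57344816  173.        ] [ 610.49376555 -124.68729215  173.        ] 45.95328143776502 -2.423709526181891
[ 601.71660825 -171.725262    118.        ] [619.70736981 -77.9981416  118.        ] [ 610.71198903 -124.8617018   118.        ]
[483.92914424 -93.23829011  56.        ]
[ 486.6601693 -105.1197969   56.       ]
[534.65037748 -95.12916414  56.        ]
[ 534.34835739 -110.82356778   56.        ]
```

```bash
python3 -m creep '-0.027 -0.0212 0 0 0 0.09 60;-0.027 -0.0212 0 0 0 0 60;0 0 -0.015 0 0 0 60;0 0 -0.02 0 0 0 60;0 0 -0.01 0 0 0 60;0 0 0 0 0 0 0;0 0 0 0 0 0 0;0 0 0 0 0 0 0'
python3 -m creep '0 0 0 0 0 0 0;0 0 0 0 0 0 0;0 0 0 0 0 0 0;0 0 0 0 0 0 0;0 0 0 0 0 0 0'
python3 -c "
from plant import readout as r;o=r.get_obs();print(o['moment'],o['joint_positions'])"
```

```text
time: 9.08
tool_pos: [611.4, -124.0, 206.2]
tcp_rot: [-3.14, 0.001, -2.427]
contact_force: [0.4, 0.1, 0.2]
grip_width: 39.2
finger_force: 0.0
time: 9.5
tool_pos: [611.1, -124.2, 205.5]
tcp_rot: [-3.141, 0.0, -2.426]
contact_force: [0.0, -0.7, 0.8]
grip_width: 10.0
finger_force: 30.0
[ 0.02261478 -0.00424669 -0.00621486] [-3.23239946e-01  5.94468129e-01  1.35678741e+00 -1.04659442e-04
  1.18949878e+00 -2.60921058e+00]
```

```bash
python3 -m creep '0 0 0 0 0 -0.12 0;0 0 0 0 0 -0.12 0;0 0 0 0 0 -0.12 0;0 0 0 0 0 -0.12 0;0 0 0 0 0 -0.12 0;0 0 0 0 0 -0.12 0;0 0 0 0 0 -0.12 0'
python3 -c "
from plant import readout as r;o=r.get_obs();print(o['moment'],o['tcp_rot'])"
python3 -m creep '0 0 0 0 0 -0.04 0;0 0 0 0 0 -0.04 0;0 0 0 0 0 -0.04 0'
python3 -c "
from plant import readout as r;o=r.get_obs();print(o['moment'],o['tcp_rot'])"
```

```text
time: 10.08
tool_pos: [611.3, -124.7, 205.6]
tcp_rot: [-3.141, 0.002, 3.011]
contact_force: [1.2, -2.9, -0.1]
grip_width: 9.9
finger_force: 29.9
[-0.28334862 -0.13844963  0.05523809] [-3.14053894e+00  1.56591757e-03  3.01082652e+00]
time: 10.33
tool_pos: [611.3, -124.9, 205.5]
tcp_rot: [-3.141, 0.002, 2.895]
contact_force: [1.9, -2.8, 1.0]
grip_width: 10.0
finger_force: 30.0
[-0.35294784 -0.13882041  0.07570807] [-3.14064675e+00  1.61540418e-03  2.89459863e+00]
```

```bash
python3 -m creep '0 0 0 0 0 -0.1 0;0 0 0 0 0 -0.1 0;0 0 0 0 0 -0.1 0;0 0 0 0 0 -0.1 0;0 0 0 0 0 -0.1 0;0 0 0 0 0 -0.1 0;0 0 0 0 0 -0.1 0;0 0 0 0 0 -0.1 0'
python3 -m creep '0 0 0 0 0 0 0;0 0 0 0 0 0 0'
python3 -c "
from plant import readout as r;o=r.get_obs();print(o['moment'],o['tcp_rot'])"
python3 -m creep '0 0 0 0 0 0 50;0 0 0 0 0 0 50;0 0 0 0 0 0 50;0 0 0.02 0 0 0 50;0 0 0.025 0 0 0.11 50;-0.021 0.005 0 0 0 0.11 50;-0.021 0.005 0 0 0 0.11 50;-0.021 0.005 0 0 0 0.11 50'
python3 -m creep '-0.021 0.005 0 0 0 0.11 50;-0.020 0.005 0 0 0 0.11 50;0 0 -0.03 0 0 0.11 50;0 0 -0.035 0 0 0.11 50;0 0 -0.035 0 0 0 50;0 0 -0.03 0 0 0 50;0 0 -0.012 0 0 0 50;0 0 0 0 0 0 50'
```

```text
time: 11.0
tool_pos: [611.0, -125.3, 205.5]
tcp_rot: [-3.141, 0.002, 2.091]
contact_force: [-0.2, -5.7, 0.6]
grip_width: 9.8
finger_force: 29.9
time: 11.17
tool_pos: [611.0, -125.3, 205.5]
tcp_rot: [-3.141, 0.002, 2.097]
contact_force: [-0.3, -4.6, 0.6]
grip_width: 10.0
finger_force: 30.0
[-0.74756233  0.10185465 -0.03603419] [-3.14120741e+00  2.02873939e-03  2.09723928e+00]
time: 11.83
tool_pos: [547.2, -108.6, 250.4]
tcp_rot: [3.141, 0.0, 2.543]
contact_force: [0.1, 0.1, -0.6]
grip_width: 45.8
finger_force: 0.0
time: 12.5
tool_pos: [505.2, -98.2, 105.3]
tcp_rot: [3.14, -0.006, 2.977]
contact_force: [-0.8, 0.2, 0.2]
grip_width: 45.7
finger_force: 0.0
```

```bash
python3 -m creep '0 0 0 0 0 0 0;0 0 0 0 0 0 0;0 0 0 0 0 0 0;0 0 0 0 0 0 0;0 0 0 0 0 0 0;0 0 0 0 0 0 0;0 0 0 0 0 0 0;0 0 0 0 0 0 0'
python3 -m creep '-0.001 0.0002 0 0 0 0 0;-0.001 0.0002 0 0 0 0 0;-0.001 0.0002 0 0 0 0 0'
python3 -m creep '-0.001 0.0002 0 0 0 0 0'
python3 -m creep '-0.001 0.0002 0 0 0 0 0'
python3 -m creep '-0.001 0.0002 0 0 0 0 0'
```

```text
time: 13.17
tool_pos: [507.3, -99.3, 109.0]
tcp_rot: [-3.141, 0.001, 2.977]
contact_force: [-0.7, -0.5, 6.3]
grip_width: 13.4
finger_force: 30.0
time: 13.42
tool_pos: [505.1, -98.9, 109.0]
tcp_rot: [-3.141, 0.004, 2.977]
contact_force: [4.4, -0.6, 5.5]
grip_width: 13.4
finger_force: 30.0
time: 13.5
tool_pos: [504.1, -98.7, 109.0]
tcp_rot: [-3.141, 0.004, 2.977]
contact_force: [5.0, -1.3, 5.3]
grip_width: 13.7
finger_force: 30.0
time: 13.58
tool_pos: [503.1, -98.5, 109.0]
tcp_rot: [-3.141, 0.004, 2.977]
contact_force: [4.4, -1.5, 5.9]
grip_width: 13.8
finger_force: 30.0
time: 13.67
tool_pos: [502.1, -98.3, 109.0]
tcp_rot: [-3.141, 0.004, 2.977]
contact_force: [4.0, -1.1, 5.6]
grip_width: 13.7
finger_force: 30.0
```

```bash
python3 -m creep '0 0 0.0005 0 0 0 0;0 0 0 0 0 0 0;0 0 0 0 0 0 0'
python3 -m creep '0.001 -0.0002 0 0 0 0 0;0.001 -0.0002 0 0 0 0 0;0.001 -0.0002 0 0 0 0 0'
python3 -m creep '0.001 -0.0002 0 0 0 0 0'
python3 -m creep '0.001 -0.0002 0 0 0 0 0'
```

```text
time: 13.92
tool_pos: [501.1, -98.0, 109.0]
tcp_rot: [-3.141, 0.001, 2.977]
contact_force: [2.4, -0.9, 6.1]
grip_width: 13.5
finger_force: 30.0
time: 14.17
tool_pos: [501.6, -98.1, 109.0]
tcp_rot: [3.141, -0.006, 2.977]
contact_force: [-10.6, -0.5, 18.0]
grip_width: 13.6
finger_force: 30.0
time: 14.25
tool_pos: [501.7, -98.1, 109.0]
tcp_rot: [3.141, -0.008, 2.977]
contact_force: [-14.2, -0.3, 21.9]
grip_width: 14.0
finger_force: 30.0
time: 14.33
tool_pos: [501.9, -98.2, 108.9]
tcp_rot: [3.141, -0.01, 2.978]
contact_force: [-16.4, -0.9, 24.6]
grip_width: 13.7
finger_force: 30.0
```

```bash
python3 -m creep '-0.001 0.0002 0 0 0 0 0;-0.001 0.0002 0 0 0 0 0;-0.001 0.0002 0 0 0 0 0;0 0 0 0 0 0 0'
python3 -m creep '0 0 0.0005 0 0 0 0;0 0 0 0 0 0 0'
python3 -m creep '0 0 0.0005 0 0 0 0;0 0 0 0 0 0 0'
python3 -c "
from plant import readout as r;o=r.get_obs();print(o['moment'],o['tcp_rot'])"
```

```text
time: 14.67
tool_pos: [501.4, -98.1, 109.0]
tcp_rot: [3.142, -0.003, 2.977]
contact_force: [-4.1, -0.4, 10.9]
grip_width: 13.5
finger_force: 30.0
time: 14.83
tool_pos: [501.5, -98.1, 109.0]
tcp_rot: [3.141, -0.004, 2.977]
contact_force: [-3.8, -1.7, 7.6]
grip_width: 13.8
finger_force: 30.0
time: 15.0
tool_pos: [501.8, -97.9, 109.1]
tcp_rot: [3.141, -0.003, 2.977]
contact_force: [-3.2, -0.5, 2.2]
grip_width: 14.0
finger_force: 30.0
[-0.10926659  0.41473243 -0.05000019] [ 3.14099781e+00 -2.97224601e-03  2.97674846e+00]
```

Run:
```python
from h import *
i=viewer.camera_info('wrist');im=viewer.capture('wrist');b=viewer.capture('scene')
a=cv2.resize(im[120:330,220:420],None,fx=2,fy=2);s=cv2.resize(b[205:310,210:285],None,fx=4,fy=4,interpolation=cv2.INTER_CUBIC)
c=np.zeros((420,720,3),np.uint8);c[:,:400]=a;c[:420,410:710]=s
cv2.imwrite('pics/w4.png',c[:,:,::-1])
```

```text
(no output)
```

View pics/w4.png

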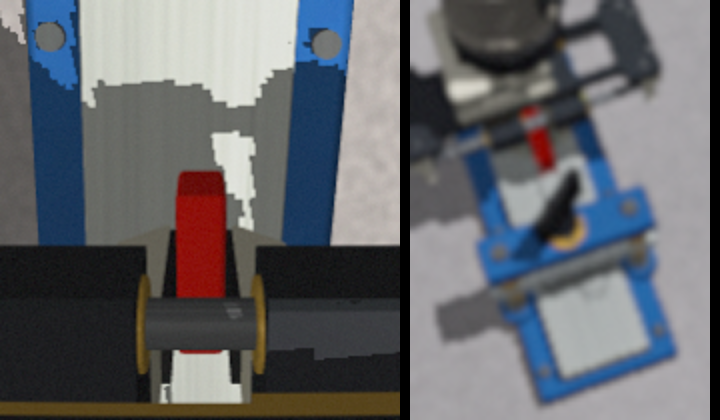

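The picture shows the handle held square in the fingers (200,260 left half), with the blade lying along the strip. Pushing self-locks through tool tilt, so I will measure by pulling with the press near zero.

```bash
python3 -m creep '-0.001 0.0002 0 0 0 0 0;-0.001 0.0002 0 0 0 0 0;-0.001 0.0002 0 0 0 0 0'
python3 -m creep '-0.001 0.0002 0 0 0 0 0'
python3 -m creep '-0.001 0.0002 0 0 0 0 0'
python3 -m creep '-0.001 0.0002 0 0 0 0 0'
python3 -m creep '-0.001 0.0002 0 0 0 0 0'
python3 -c "
from plant import readout as r;o=r.get_obs();print(o['moment'],o['tcp_rot'])"
```

```text
time: 15.35
tool_pos: [499.7, -97.5, 109.4]
tcp_rot: [3.141, -0.001, 2.977]
contact_force: [-0.1, 0.7, -3.0]
grip_width: 13.6
finger_force: 30.0
time: 15.43
tool_pos: [498.7, -97.4, 109.5]
tcp_rot: [3.141, -0.0, 2.977]
contact_force: [0.0, -0.2, -1.4]
grip_width: 13.5
finger_force: 30.0
time: 15.52
tool_pos: [497.7, -97.2, 109.6]
tcp_rot: [3.141, -0.0, 2.977]
contact_force: [0.2, 0.1, -1.8]
grip_width: 13.7
finger_force: 30.0
time: 15.6
tool_pos: [496.7, -97.0, 109.7]
tcp_rot: [3.141, -0.0, 2.977]
contact_force: [0.5, -1.2, -2.6]
grip_width: 13.7
finger_force: 30.0
time: 15.68
tool_pos: [495.7, -96.8, 109.7]
tcp_rot: [3.141, -0.0, 2.977]
contact_force: [0.6, 0.4, -1.4]
grip_width: 13.6
finger_force: 30.0
[0.06002244 0.09349148 0.00144801] [ 3.14146328e+00 -1.77652319e-04  2.97678061e+00]
```

```bash
python3 -m creep '0.002 -0.0004 0 0 0 0 0;0.002 -0.0004 0 0 0 0 0;0.002 -0.0004 0 0 0 0 0;0.002 -0.0004 0 0 0 0 0;0.002 -0.0004 0 0 0 0 0;0.002 -0.0004 0 0 0 0 0;0.002 -0.0004 0 0 0 0 0;0.002 -0.0004 0 0 0 0 0'
python3 -m creep '0.001 -0.0002 -0.0004 0 0 0 0;0 0 0 0 0 0 0'
python3 -m creep '0 0 0 0 0 0 50;0 0 0 0 0 0 50;0 0 0 0 0 0 50;0 0 0 0 0 0 50'
```

```text
time: 16.35
tool_pos: [512.1, -100.1, 109.7]
tcp_rot: [3.141, -0.0, 2.977]
contact_force: [-1.1, 0.3, -1.5]
grip_width: 13.8
finger_force: 30.0
time: 16.52
tool_pos: [513.2, -100.3, 109.3]
tcp_rot: [3.142, 0.0, 2.977]
contact_force: [-0.1, 0.3, -1.5]
grip_width: 13.5
finger_force: 30.0
time: 16.85
tool_pos: [512.9, -100.3, 109.5]
tcp_rot: [3.142, 0.0, 2.977]
contact_force: [0.1, 0.6, 0.3]
grip_width: 35.7
finger_force: 0.0
```

```bash
python3 -m creep '0 0 0.04 0 0 0 50;0 0 0.04 0 0 0 50;0 0 0.04 0 0 -0.11 50;0.02 -0.005 0.02 0 0 -0.11 50;0.02 -0.005 0 0 0 -0.11 50;0.02 -0.005 0 0 0 -0.11 50;0.02 -0.005 0 0 0 -0.11 50;0.0182 -0.0047 0 0 0 -0.11 50'
python3 -m creep '0 0 -0.01 0 0 -0.11 50;0 0 -0.01 0 0 -0.11 50;0 0 -0.014 0 0 0 50;0 0 -0.01 0 0 0 50;0 0 0 0 0 0 0;0 0 0 0 0 0 0;0 0 0 0 0 0 0;0 0 0 0 0 0 0'
python3 -m creep '0 0 0 0 0 0 0;0 0 0 0 0 0 0;0 0 0 0 0 0 0'
python3 -m creep '0 0 0 0 0 -0.1 0;0 0 0 0 0 -0.1 0;0 0 0 0 0 -0.1 0;0 0 0 0 0 -0.1 0;0 0 0 0 0 -0.1 0;0 0 0 0 0 0 0;0 0 0 0 0 0 0'
```

```text
time: 17.52
tool_pos: [612.0, -125.2, 249.7]
tcp_rot: [3.141, 0.001, 2.311]
contact_force: [0.2, 0.2, 1.2]
grip_width: 46.0
finger_force: 0.0
time: 18.18
tool_pos: [611.5, -125.1, 206.4]
tcp_rot: [3.14, 0.001, 2.097]
contact_force: [-1.1, 0.0, 0.2]
grip_width: 23.6
finger_force: 0.0
time: 18.43
tool_pos: [610.9, -125.3, 206.0]
tcp_rot: [-3.141, 0.001, 2.097]
contact_force: [-3.2, -0.7, 3.5]
grip_width: 10.2
finger_force: 30.0
time: 19.02
tool_pos: [610.7, -125.3, 206.0]
tcp_rot: [-3.141, 0.001, 1.6]
contact_force: [-3.9, -2.1, 7.0]
grip_width: 9.6
finger_force: 30.0
```

```bash
python3 -m creep '0 0 0 0 0 0 50;0 0 0 0 0 0 50;0 0 0 0 0 0 50;0 0 0.02 0 0 0 50;0 0 0.024 0 0 0.12 50;-0.02 0.005 0 0 0 0.12 50;-0.02 0.005 0 0 0 0.12 50;-0.02 0.005 0 0 0 0.12 50'
python3 -m creep '-0.02 0.005 0 0 0 0.12 50;-0.0178 0.005 0 0 0 0.12 50;0 0 0 0 0 0.12 50;0 0 -0.03 0 0 0.12 50;0 0 -0.035 0 0 0.12 50;0 0 -0.035 0 0 0.12 50;0 0 -0.025 0 0 0.12 50;0 0 -0.0145 0 0 0.06 50'
python3 -m creep '0 0 0 0 0 0 50;0 0 0 0 0 0 50;0 0 0 0 0 0 0;0 0 0 0 0 0 0;0 0 0 0 0 0 0;0 0 0 0 0 0 0;0 0 0 0 0 0 0;0 0 0 0 0 0 0'
python3 -m creep '0 0 0 0 0 0 0;0 0 0 0 0 0 0'
```

```text
time: 19.68
tool_pos: [550.6, -109.6, 249.4]
tcp_rot: [3.141, 0.0, 2.084]
contact_force: [0.9, 0.8, -0.0]
grip_width: 45.5
finger_force: 0.0
time: 20.35
tool_pos: [512.0, -99.4, 106.8]
tcp_rot: [3.141, -0.004, 2.984]
contact_force: [0.1, 0.4, -0.4]
grip_width: 45.6
finger_force: 0.0
time: 21.02
tool_pos: [513.5, -100.1, 110.4]
tcp_rot: [-3.141, 0.001, 2.977]
contact_force: [-1.3, 0.0, 4.1]
grip_width: 13.4
finger_force: 30.0
time: 21.18
tool_pos: [513.5, -100.1, 110.4]
tcp_rot: [-3.142, 0.001, 2.977]
contact_force: [-1.6, 0.8, 6.1]
grip_width: 13.6
finger_force: 30.0
```

```bash
python3 -m creep '-0.0005 0.0001 0.0003 0 0 0 0;0 0 0.0003 0 0 0 0;0 0 0 0 0 0 0'
python3 -m creep '-0.001 0.0002 0 0 0 0 0;-0.001 0.0002 0 0 0 0 0;-0.001 0.0002 0 0 0 0 0'
python3 -m creep '-0.0007 0.0001 0 0 0 0 0'
python3 -m creep '-0.0007 0.0001 0 0 0 0 0'
python3 -m creep '-0.0007 0.0001 0 0 0 0 0'
```

```text
time: 21.43
tool_pos: [512.8, -99.9, 110.4]
tcp_rot: [3.142, 0.0, 2.977]
contact_force: [1.3, 0.1, 0.9]
grip_width: 13.1
finger_force: 30.0
time: 21.68
tool_pos: [509.7, -99.3, 110.4]
tcp_rot: [3.141, 0.0, 2.977]
contact_force: [0.9, -0.8, 0.5]
grip_width: 13.6
finger_force: 30.0
time: 21.77
tool_pos: [509.0, -99.1, 110.4]
tcp_rot: [3.141, -0.0, 2.977]
contact_force: [0.6, -0.3, -0.7]
grip_width: 13.7
finger_force: 30.0
time: 21.85
tool_pos: [508.3, -99.0, 110.4]
tcp_rot: [3.141, -0.0, 2.977]
contact_force: [1.8, -0.3, -0.3]
grip_width: 13.8
finger_force: 30.0
time: 21.93
tool_pos: [507.5, -98.9, 110.4]
tcp_rot: [3.141, -0.0, 2.977]
contact_force: [1.4, 0.1, 0.4]
grip_width: 13.9
finger_force: 30.0
```

```bash
python3 -m creep '0 0 0 0 0 0 50;0 0 0 0 0 0 50;0 0 0 0 0 0 50;0 0 0.04 0 0 0 50;0 0 0.04 0 0 0 50;0 0 0.04 0 0 -0.12 50;0.02 -0.005 0.02 0 0 -0.12 50;0.02 -0.005 0 0 0 -0.12 50'
python3 -m creep '0.02 -0.005 0 0 0 -0.12 50;0.02 -0.005 0 0 0 -0.12 50;0.0232 -0.0063 0 0 0 -0.12 50;0 0 0 0 0 -0.12 50;0 0 -0.01 0 0 -0.12 50;0 0 -0.01 0 0 -0.12 50;0 0 -0.014 0 0 -0.12 50;0 0 -0.011 0 0 -0.12 50'
python3 -m creep '0 0 0 0 0 -0.057 50;0 0 0 0 0 0 0;0 0 0 0 0 0 0;0 0 0 0 0 0 0;0 0 0 0 0 0 0;0 0 0 0 0 0 0;0 0 0 0 0 0 0'
python3 -m creep '0 0 0 0 0 -0.1 0;0 0 0 0 0 -0.1 0;0 0 0 0 0 -0.1 0;0 0 0 0 0 -0.1 0;0 0 0 0 0 -0.1 0;0 0 0 0 0 0 0;0 0 0 0 0 0 0'
```

```text
time: 22.6
tool_pos: [549.5, -109.4, 256.6]
tcp_rot: [3.14, 0.01, 2.611]
contact_force: [1.5, -0.3, 0.1]
grip_width: 45.9
finger_force: 0.0
time: 23.27
tool_pos: [610.5, -125.1, 204.3]
tcp_rot: [-3.14, -0.0, 1.651]
contact_force: [0.2, 0.6, -0.3]
grip_width: 46.0
finger_force: 0.0
time: 23.85
tool_pos: [610.9, -125.3, 205.7]
tcp_rot: [3.141, 0.0, 1.6]
contact_force: [-1.7, -0.8, 1.2]
grip_width: 10.5
finger_force: 3.2
time: 24.43
tool_pos: [610.4, -125.3, 205.7]
tcp_rot: [-3.141, 0.0, 1.103]
contact_force: [-3.6, 0.0, 4.0]
grip_width: 9.9
finger_force: 30.0
```

```bash
python3 -m creep '0 0 0 0 0 0 50;0 0 0 0 0 0 50;0 0 0 0 0 0 50;0 0 0.02 0 0 0 50;0 0 0.024 0 0 0.12 50;-0.02 0.005 0 0 0 0.12 50;-0.02 0.005 0 0 0 0.12 50;-0.02 0.005 0 0 0 0.12 50'
python3 -m creep '-0.02 0.005 0 0 0 0.12 50;-0.0232 0.0063 0 0 0 0.12 50;0 0 0 0 0 0.12 50;0 0 0 0 0 0.12 50;0 0 0 0 0 0.12 50;0 0 0 0 0 0.12 50;0 0 -0.03 0 0 0.12 50;0 0 -0.035 0 0 0.12 50'
python3 -m creep '0 0 -0.035 0 0 0.12 50;0 0 -0.025 0 0 0.12 50;0 0 -0.0145 0 0 0.12 50;0 0 0 0 0 0.077 50;0 0 0 0 0 0 50;0 0 0 0 0 0 50;0 0 0 0 0 0 0;0 0 0 0 0 0 0'
python3 -m creep '0 0 0 0 0 0 0;0 0 0 0 0 0 0;0 0 0 0 0 0 0;0 0 0 0 0 0 0;0 0 0 0 0 0 0;0 0 0 0 0 0 0'
```

```text
time: 25.1
tool_pos: [550.5, -110.1, 249.6]
tcp_rot: [3.14, 0.0, 1.587]
contact_force: [-0.3, -0.1, -0.2]
grip_width: 45.9
finger_force: 0.0
time: 25.77
tool_pos: [509.5, -99.5, 186.1]
tcp_rot: [3.139, 0.008, 2.547]
contact_force: [0.4, -0.2, -0.6]
grip_width: 46.0
finger_force: 0.0
time: 26.43
tool_pos: [508.1, -99.1, 110.6]
tcp_rot: [-3.141, 0.002, 2.975]
contact_force: [0.3, -0.3, -0.2]
grip_width: 36.6
finger_force: 0.0
time: 26.93
tool_pos: [507.8, -99.0, 110.2]
tcp_rot: [3.142, 0.0, 2.977]
contact_force: [-1.0, 0.8, 3.3]
grip_width: 13.2
finger_force: 30.0
```

```bash
python3 -m creep '-0.0005 0.0001 0.0003 0 0 0 0;0 0 0 0 0 0 0'
python3 -m creep '-0.001 0.0002 0 0 0 0 0;-0.001 0.0002 0 0 0 0 0;-0.0007 0.0001 0 0 0 0 0'
python3 -m creep '-0.0007 0.0001 0 0 0 0 0'
python3 -m creep '-0.0007 0.0001 0 0 0 0 0'
python3 -m creep '-0.0007 0.0001 0 0 0 0 0'
```

```text
time: 27.1
tool_pos: [507.6, -99.0, 110.2]
tcp_rot: [-3.142, 0.001, 2.977]
contact_force: [3.0, -1.0, -1.5]
grip_width: 13.5
finger_force: 30.0
time: 27.35
tool_pos: [504.8, -98.5, 110.2]
tcp_rot: [-3.142, 0.001, 2.977]
contact_force: [4.6, -0.5, -2.0]
grip_width: 13.9
finger_force: 30.0
time: 27.43
tool_pos: [504.0, -98.4, 110.3]
tcp_rot: [3.142, 0.001, 2.977]
contact_force: [4.4, -0.9, -1.9]
grip_width: 14.0
finger_force: 30.0
time: 27.52
tool_pos: [503.2, -98.2, 110.3]
tcp_rot: [3.142, 0.001, 2.977]
contact_force: [3.8, -0.9, -2.3]
grip_width: 13.9
finger_force: 30.0
time: 27.6
tool_pos: [502.5, -98.1, 110.3]
tcp_rot: [3.142, 0.0, 2.977]
contact_force: [4.4, -0.9, -2.6]
grip_width: 13.8
finger_force: 30.0
```

```bash
python3 -m creep '-0.0003 0.00005 -0.0002 0 0 0 0;-0.0007 0.0001 0 0 0 0 0'
python3 -m creep '-0.0007 0.0001 0 0 0 0 0'
python3 -m creep '-0.0007 0.0001 0 0 0 0 0'
python3 -m creep '-0.0007 0.0001 0 0 0 0 0'
python3 -m creep '-0.0007 0.0001 0 0 0 0 0'
python3 -m creep '-0.0007 0.0001 0 0 0 0 0'
```

```text
time: 27.77
tool_pos: [501.6, -98.0, 110.2]
tcp_rot: [3.142, 0.001, 2.977]
contact_force: [5.4, -1.4, -1.8]
grip_width: 13.9
finger_force: 30.0
time: 27.85
tool_pos: [500.9, -97.9, 110.2]
tcp_rot: [-3.142, 0.001, 2.977]
contact_force: [5.1, -0.6, -0.9]
grip_width: 14.0
finger_force: 30.0
time: 27.93
tool_pos: [500.2, -97.8, 110.2]
tcp_rot: [3.142, 0.001, 2.977]
contact_force: [5.3, -1.4, -1.8]
grip_width: 13.5
finger_force: 30.0
time: 28.02
tool_pos: [499.4, -97.6, 110.2]
tcp_rot: [-3.142, 0.001, 2.977]
contact_force: [4.9, -0.8, -2.1]
grip_width: 13.5
finger_force: 30.0
time: 28.1
tool_pos: [498.7, -97.6, 110.2]
tcp_rot: [3.142, 0.001, 2.977]
contact_force: [4.9, -0.4, -1.4]
grip_width: 13.6
finger_force: 30.0
time: 28.18
tool_pos: [498.1, -97.5, 110.2]
tcp_rot: [-3.142, 0.001, 2.977]
contact_force: [4.7, -1.8, -0.6]
grip_width: 13.8
finger_force: 30.0
```

```bash
python3 -m creep '0.001 -0.0002 0 0 0 0 0;0.001 -0.0002 0 0 0 0 0;0.001 -0.0002 0 0 0 0 0'
python3 -m creep '0.001 -0.0002 0 0 0 0 0'
python3 -m creep '0.001 -0.0002 0 0 0 0 0'
python3 -m creep '0.001 -0.0002 0 0 0 0 0'
```

```text
time: 28.43
tool_pos: [498.4, -97.5, 110.1]
tcp_rot: [3.141, -0.006, 2.977]
contact_force: [-9.7, -0.2, 13.3]
grip_width: 13.9
finger_force: 30.0
time: 28.52
tool_pos: [498.6, -97.6, 110.1]
tcp_rot: [3.141, -0.009, 2.978]
contact_force: [-13.0, -1.0, 16.2]
grip_width: 13.5
finger_force: 30.0
time: 28.6
tool_pos: [498.8, -97.6, 110.1]
tcp_rot: [3.141, -0.011, 2.978]
contact_force: [-16.6, 0.3, 19.5]
grip_width: 13.7
finger_force: 30.0
time: 28.68
tool_pos: [499.0, -97.6, 110.1]
tcp_rot: [3.141, -0.013, 2.978]
contact_force: [-19.2, 0.4, 22.5]
grip_width: 13.7
finger_force: 30.0
```

```bash
python3 -m creep '-0.001 0.0002 0 0 0 0 0;-0.001 0.0002 0 0 0 0 0;-0.001 0.0002 0 0 0 0 0;-0.001 0.0002 0 0 0 0 0;-0.001 0.0002 0 0 0 0 0;-0.0005 0.0001 -0.0001 0 0 0 0'
python3 -m creep '-0.0007 0.0001 0 0 0 0 0'
python3 -m creep '-0.0004 0.0001 0 0 0 0 0'
python3 -m creep '-0.0004 0.0001 0 0 0 0 0'
python3 -m creep '-0.0004 0.0001 0 0 0 0 0'
python3 -m creep '-0.0004 0.0001 0 0 0 0 0'
```

```text
time: 29.18
tool_pos: [498.1, -97.5, 110.2]
tcp_rot: [3.141, -0.0, 2.977]
contact_force: [0.3, 0.7, 4.2]
grip_width: 13.3
finger_force: 30.0
time: 29.27
tool_pos: [498.0, -97.4, 110.2]
tcp_rot: [3.141, 0.001, 2.977]
contact_force: [3.5, 0.0, 2.3]
grip_width: 13.9
finger_force: 30.0
time: 29.35
tool_pos: [498.0, -97.4, 110.2]
tcp_rot: [3.142, 0.002, 2.977]
contact_force: [4.4, 0.1, 2.1]
grip_width: 13.8
finger_force: 30.0
time: 29.43
tool_pos: [497.8, -97.4, 110.2]
tcp_rot: [-3.141, 0.002, 2.977]
contact_force: [5.0, -1.0, 0.6]
grip_width: 13.6
finger_force: 30.0
time: 29.52
tool_pos: [497.7, -97.4, 110.2]
tcp_rot: [-3.141, 0.003, 2.977]
contact_force: [6.0, -0.4, -0.4]
grip_width: 13.8
finger_force: 30.0
time: 29.6
tool_pos: [497.4, -97.4, 110.2]
tcp_rot: [-3.141, 0.003, 2.977]
contact_force: [5.1, -0.6, 1.4]
grip_width: 13.6
finger_force: 30.0
```

```bash
python3 -m creep '0 0 0 0 0 0 50;0 0 0 0 0 0 50;0 0 0 0 0 0 50;0 0 0.04 0 0 0 50;0 0 0.04 0 0 0 50;0 0 0.04 0 0 -0.12 50;0.02 -0.005 0.02 0 0 -0.12 50;0.02 -0.005 0 0 0 -0.12 50'
python3 -m creep '0.025 -0.006 0 0 0 -0.12 50;0.025 -0.006 0 0 0 -0.12 50;0.024 -0.006 0 0 0 -0.12 50;0 0 0 0 0 -0.12 50;0 0 0 0 0 -0.12 50;0 0 0 0 0 -0.12 50;0 0 0 0 0 -0.12 50;0 0 0 0 0 -0.12 50'
python3 -m creep '0 0 -0.01 0 0 -0.12 50;0 0 -0.01 0 0 -0.12 50;0 0 -0.014 0 0 -0.12 50;0 0 -0.011 0 0 -0.12 50;0 0 0 0 0 -0.074 50;0 0 0 0 0 0 50;0 0 0 0 0 0 50'
```

```text
time: 30.27
tool_pos: [537.5, -107.4, 255.5]
tcp_rot: [3.14, 0.008, 2.611]
contact_force: [1.0, 0.1, -0.2]
grip_width: 46.0
finger_force: 0.0
time: 30.93
tool_pos: [609.5, -124.9, 249.0]
tcp_rot: [-3.139, -0.001, 1.651]
contact_force: [0.6, -0.1, -0.4]
grip_width: 45.8
finger_force: 0.0
time: 31.52
tool_pos: [609.7, -124.9, 204.5]
tcp_rot: [-3.14, 0.0, 1.105]
contact_force: [-0.4, 1.1, -0.2]
grip_width: 45.9
finger_force: 0.0
```

```bash
python3 -m creep '0.001 -0.0003 0.001 0 0 0 0;0 0 0 0 0 0 0;0 0 0 0 0 0 0;0 0 0 0 0 0 0;0 0 0 0 0 0 0;0 0 0 0 0 0 0;0 0 0 0 0 0 0'
python3 -c "
from plant import readout as r;o=r.get_obs();print(o['moment'],o['tcp_rot'])"
python3 -m creep '0 0 0 0 0 0.03 0;0 0 0 0 0 0.025 0;0 0 0 0 0 0 0;0 0 0 0 0 0 0'
python3 -c "
from plant import readout as r;o=r.get_obs();print(o['moment'],o['tcp_rot'])"
```

```text
time: 32.1
tool_pos: [610.5, -125.0, 206.0]
tcp_rot: [-3.14, 0.0, 1.103]
contact_force: [-3.1, 1.8, 3.1]
grip_width: 9.5
finger_force: 30.0
[ 0.11837263  0.51605211 -0.04627564] [-3.14013776e+00  1.22104387e-04  1.10294881e+00]
time: 32.43
tool_pos: [610.6, -125.1, 206.0]
tcp_rot: [-3.14, 0.0, 1.157]
contact_force: [-4.6, 2.9, 3.6]
grip_width: 9.9
finger_force: 30.0
[0.17857139 0.74041312 0.07493014] [-3.14031405e+00  1.32639537e-04  1.15734368e+00]
```

```bash
python3 -m creep '0 0 0 0 0 0 50;0 0 0 0 0 0 50;0 0 0 0 0 0 50;0 0 0.02 0 0 0 50;0 0 0.024 0 0 0.12 50;-0.02 0.005 0 0 0 0.12 50;-0.02 0.005 0 0 0 0.12 50;-0.02 0.005 0 0 0 0.12 50'
python3 -m creep '-0.025 0.006 0 0 0 0.12 50;-0.0286 0.0067 0 0 0 0.12 50;0 0 0 0 0 0.12 50;0 0 0 0 0 0.12 50;0 0 0 0 0 0.12 50;0 0 0 0 0 0.12 50;0 0 -0.03 0 0 0.12 50;0 0 -0.035 0 0 0.12 50'
python3 -m creep '0 0 -0.035 0 0 0.12 50;0 0 -0.025 0 0 0.12 50;0 0 -0.0145 0 0 0.12 50;0 0 0 0 0 0.02 50;0 0 0 0 0 0 50;0 0 0 0 0 0 50;0 0 0 0 0 0 0;0 0 0 0 0 0 0'
python3 -m creep '0 0 0 0 0 0 0;0 0 0 0 0 0 0;0 0 0 0 0 0 0;0 0 0 0 0 0 0;0 0 0 0 0 0 0;0 0 0 0 0 0 0'
```

```text
time: 33.1
tool_pos: [550.7, -110.3, 250.1]
tcp_rot: [3.14, 0.001, 1.643]
contact_force: [0.5, 0.2, 0.1]
grip_width: 45.7
finger_force: 0.0
time: 33.77
tool_pos: [499.4, -98.3, 186.6]
tcp_rot: [3.14, 0.008, 2.603]
contact_force: [0.4, -0.6, -0.2]
grip_width: 45.9
finger_force: 0.0
time: 34.43
tool_pos: [498.2, -97.8, 111.7]
tcp_rot: [-3.141, 0.003, 2.976]
contact_force: [0.0, 0.3, -0.5]
grip_width: 37.0
finger_force: 0.0
time: 34.93
tool_pos: [497.6, -97.6, 110.7]
tcp_rot: [3.142, 0.0, 2.978]
contact_force: [-0.3, 1.5, 3.7]
grip_width: 13.9
finger_force: 30.0
```

```bash
python3 -m creep '-0.0005 0.0001 0.0002 0 0 0 0;-0.0005 0.0001 0 0 0 0 0;-0.0005 0.0001 0 0 0 0 0'
python3 -m creep '-0.0005 0.0001 0 0 0 0 0'
python3 -m creep '-0.0004 0.0001 0 0 0 0 0'
python3 -m creep '-0.0004 0.0001 0 0 0 0 0'
python3 -m creep '-0.0004 0.0001 0 0 0 0 0'
python3 -m creep '-0.0004 0.0001 0 0 0 0 0'
python3 -m creep '-0.0004 0.0001 0 0 0 0 0'
```

```text
time: 35.18
tool_pos: [496.8, -97.6, 110.7]
tcp_rot: [-3.141, 0.002, 2.978]
contact_force: [5.0, -0.1, -1.2]
grip_width: 13.8
finger_force: 30.0
time: 35.27
tool_pos: [496.2, -97.5, 110.7]
tcp_rot: [-3.141, 0.002, 2.978]
contact_force: [5.0, -0.0, -1.2]
grip_width: 13.7
finger_force: 30.0
time: 35.35
tool_pos: [495.6, -97.3, 110.8]
tcp_rot: [-3.141, 0.001, 2.978]
contact_force: [4.7, -0.4, -0.6]
grip_width: 13.7
finger_force: 30.0
time: 35.43
tool_pos: [495.0, -97.2, 110.7]
tcp_rot: [-3.141, 0.001, 2.978]
contact_force: [5.0, -0.3, -0.9]
grip_width: 13.6
finger_force: 30.0
time: 35.52
tool_pos: [494.5, -97.1, 110.7]
tcp_rot: [-3.142, 0.001, 2.978]
contact_force: [4.9, -0.2, -0.8]
grip_width: 13.6
finger_force: 30.0
time: 35.6
tool_pos: [494.1, -96.9, 110.7]
tcp_rot: [-3.142, 0.001, 2.978]
contact_force: [5.6, -0.9, 0.2]
grip_width: 13.6
finger_force: 30.0
time: 35.68
tool_pos: [493.6, -96.8, 110.7]
tcp_rot: [-3.142, 0.001, 2.978]
contact_force: [4.6, -1.1, -0.7]
grip_width: 13.9
finger_force: 30.0
```

```bash
python3 -m creep '0.0007 -0.0001 0 0 0 0 0;0.0007 -0.0001 0.0002 0 0 0 0;0.0007 -0.0001 0.0002 0 0 0 0'
python3 -m creep '0.0007 -0.0001 0.0002 0 0 0 0'
python3 -m creep '0.0007 -0.0001 0.0002 0 0 0 0'
```

```text
time: 35.93
tool_pos: [494.0, -96.8, 110.7]
tcp_rot: [3.141, -0.004, 2.978]
contact_force: [-4.8, -1.5, 3.7]
grip_width: 13.7
finger_force: 30.0
time: 36.02
tool_pos: [494.2, -96.7, 110.7]
tcp_rot: [3.141, -0.006, 2.978]
contact_force: [-6.2, -1.6, 3.7]
grip_width: 13.4
finger_force: 30.0
time: 36.1
tool_pos: [494.5, -96.6, 110.7]
tcp_rot: [3.141, -0.007, 2.978]
contact_force: [-7.2, -1.1, 2.9]
grip_width: 13.5
finger_force: 30.0
```

```bash
python3 -m creep '0.0007 -0.0001 0.0003 0 0 0 0'
python3 -m creep '0.001 -0.0002 0.0002 0 0 0 0'
python3 -m creep '0.001 -0.0002 0 0 0 0 0'
python3 -m creep '0.001 -0.0002 0 0 0 0 0'
```

```text
time: 36.18
tool_pos: [495.1, -96.6, 110.8]
tcp_rot: [3.14, -0.007, 2.978]
contact_force: [-5.6, -0.1, -0.7]
grip_width: 13.6
finger_force: 30.0
time: 36.27
tool_pos: [496.2, -96.7, 110.9]
tcp_rot: [3.14, -0.007, 2.978]
contact_force: [-5.4, 0.1, 0.0]
grip_width: 13.8
finger_force: 30.0
time: 36.35
tool_pos: [497.2, -96.8, 110.8]
tcp_rot: [3.14, -0.007, 2.978]
contact_force: [-4.0, -0.0, 0.1]
grip_width: 13.4
finger_force: 30.0
time: 36.43
tool_pos: [498.2, -97.0, 110.8]
tcp_rot: [3.14, -0.007, 2.978]
contact_force: [-5.3, 0.8, -0.1]
grip_width: 13.7
finger_force: 30.0
```

```bash
python3 -m creep '0.001 -0.0002 0 0 0 0 0;0.001 -0.0002 0 0 0 0 0;0.001 -0.0002 0 0 0 0 0;0.001 -0.0002 0 0 0 0 0'
python3 -m creep '0.001 -0.0002 0 0 0 0 0;0.001 -0.0002 0 0 0 0 0;0.001 -0.0002 0 0 0 0 0;0.001 -0.0002 0 0 0 0 0'
python3 -m creep '-0.001 0.0002 -0.0003 0 0 0 0;-0.0008 0.0001 0 0 0 0 0;0 0 0 0 0 0 0'
python3 -m creep '0 0 0 0 0 0 40;0 0 0 0 0 0 50;0 0 0 0 0 0 50;0 0 0.03 0 0 0 50;0 0 0.04 0 0 0 50;-0.02 0 0.04 0 0 0 50;-0.03 0.03 0.02 0 0 0 50;-0.03 0.03 0.01 0 0 0 50'
python3 - <<'E'
from h import *
b=viewer.capture('scene');t=viewer.capture('top')
s=cv2.resize(b[205:310,205:285],None,fx=4,fy=4,interpolation=cv2.INTER_CUBIC)
t=cv2.resize(t[155:240,345:405],None,fx=5,fy=5,interpolation=cv2.INTER_CUBIC)[:420]
c=np.zeros((425,640,3),np.uint8);c[:420,:320]=s;c[:420,330:630]=t
cv2.imwrite('pics/f.png',c[:,:,::-1]);print(readout.get_obs()['tool_pos'])
E
```

```text
time: 36.77
tool_pos: [502.1, -97.7, 110.8]
tcp_rot: [3.14, -0.007, 2.978]
contact_force: [-6.2, 1.0, -0.2]
grip_width: 13.4
finger_force: 30.0
time: 37.1
tool_pos: [506.1, -98.5, 110.7]
tcp_rot: [3.14, -0.007, 2.978]
contact_force: [-5.5, 0.8, 1.7]
grip_width: 13.7
finger_force: 30.0
time: 37.35
tool_pos: [505.9, -98.7, 111.1]
tcp_rot: [3.141, -0.003, 2.978]
contact_force: [-2.6, 1.3, -1.6]
grip_width: 13.6
finger_force: 30.0
time: 38.02
tool_pos: [434.0, -44.7, 249.2]
tcp_rot: [-3.141, 0.007, 2.975]
contact_force: [-0.2, 0.4, 0.2]
grip_width: 46.1
finger_force: 0.0
[430.09278746 -41.29865319 248.21854657]
```

View pics/f.png

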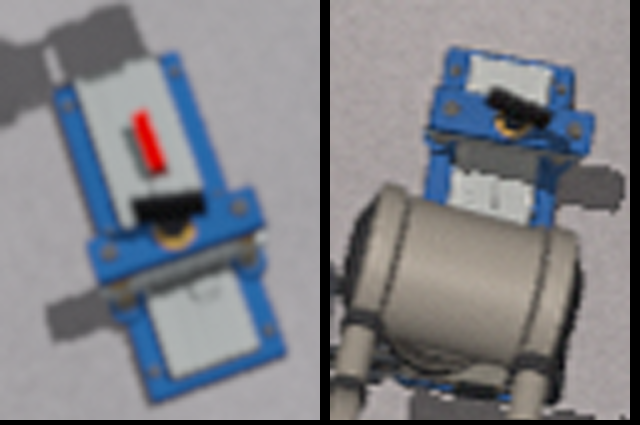

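The final view shows the red handle lying on the bed at (150,142). The tip's outline stands out beyond the gate at about (207,293), and the robot is clear.

```bash
python3 -m creep '0 0 0 0 0 0 50;0 0 0 0 0 0 50;0 0 0 0 0 0 50' | head -2; python3 -c "
from plant import order;print(order.close_job())"
```

```text
time: 38.37
tool_pos: [433.7, -44.5, 246.0]
the job is handed in; nothing more can be done
None
```

The red-handled blade lies flat under the gate with its tip about 20 mm beyond it, dragging at about 5 N on a level push or pull; the robot has let go and is clear, and the job was handed in at 38 s of the 72 s allowed.

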